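# Set up the drying arm on the starch table

### The job

Get the telescopic drying arm on the starch table ready: press both hinged clip covers down over the rod until they click shut, then slide the loose tube in along the rod until the lip of its clamp collar lines up with the rubber ring. Keeping the collar there in the grip, squeeze its cam lever fully shut against it, and finish while still holding the collar and lever pinched between the fingers; leave the iron, bowl, spoon and peg where they are.

Things in the scene. Friction and masses are not known exactly. Their poses are not given: they have to be found in the camera images.
- mount: Pale wooden board, 200 x 76 x 12 mm, screwed down, carrying the drying arm. Origin under its centre, on the table; x along the steel rod, outwards (from its rubber end knob past two clips to ring and tube), y across, z up. The rod (16 mm thick, axis over the board's centre line, 62 mm above the table) lies in two grey clips and can creep 10 mm lengthwise until their covers are shut.
- cover1_top (a point): Middle of the top of the hinged cover on the clip 60 mm to -x of the board's origin: a grey plate 22 mm along the rod, 50 mm across, hinged 25 mm to +y of the rod's axis, free end to -y. It stays where it is left. Shut, it is level, top 77 mm above the table. Pushed straight down over the rod's axis (8 to 10 N) it clicks under a sprung catch.
- cover2_top (a point): The same point of the second, identical cover, on the clip 60 mm to +x of the board's origin.
- cover1 (a joint): Angle of cover 1 above shut (rad): 0 shut (clicked in, it rests below 0.02), 0.5 to 0.8 at the start.
- cover2 (a joint): The same for cover 2.
- ring_mark (a point): Centre of the length mark, a black rubber ring round the rod, 18 mm diameter and 4 mm wide, 130 to 200 mm to +x of the board's origin. It grips the rod; x axis along the rod, outwards. The collar can pass over it: it is no stop.
- collar_lip (a point): Point on the rod's axis at the lip of the black clamp collar, the end that faces the ring. The collar sits on the inner end of the sliding aluminium tube (22 mm thick, bare from 38 to 322 mm beyond the lip, blue pegs hang on it from 170 mm on). x axis along the rod, outwards. It starts 30 to 115 mm beyond the ring; with the lever open the tube slides with about 2 N.
- collar_centre (a point): Centre of the clamp collar's block, on the rod's axis, 21 mm beyond the lip. The block is 34 mm along the rod, 26 mm wide (its flat back 13 mm from the axis on the board's +y side) and 30 mm high.
- collar: The same clamp collar; origin at the lip on the axis, x along the rod outwards, z up.
- lever_paddle: Steel cam lever on the collar's -y side, a stem with a 28 mm wide paddle, 31 mm long. Origin on its pivot, parallel to the rod, 15 mm to -y of the axis and 11 mm below it. Shut, it stands along the collar, outer face 20.5 mm from the axis; open it leans out to -y, up to 42 mm. Push the paddle towards the collar: up to 12 N on the last half radian, then it stays shut and locks the tube.
- lever_tip (a point): Top of the lever's paddle; 82 mm above the table when the lever is shut.
- lever (a joint): Lever angle (rad): 0 fully shut, 0.6 to 0.8 at the start; from about 0.5 down its cam begins to press on the rod.
- iron: Steam iron, 230 x 110 x 140 mm, white and grey with a steel soleplate, flat on the table to the robot's right. Leave it alone.
- bowl: Small glass bowl, 120 mm across, 55 mm high, between the mounting board and the robot. Leave it alone.
- spoon: Wooden spoon, 270 mm long, lying on the table near the robot. Leave it alone.
- peg: Blue clothes peg, 75 mm long, lying flat on the table. Leave it alone.

How it is judged:
By the outcome, as a careful person would: the job done as asked, in the order asked, and still so for the second after the job is handed in, while the arm keeps its last pose, push and grip.
It also fails if it takes over 70 s, if anything falls off the work surface, if the arm or the gripper's body presses on something with over 40 N, if the wrist force passes 120 N, or if a joint passes its speed limit or range.

### The arm

A 7-joint arm with a two-finger parallel gripper is mounted at the origin on the work surface. World frame = base frame: x ahead of the robot, y to its left, z up, the work surface at z = 0. Lengths are in m, angles in rad, forces in N, time in s.
With the tool pointing down it reaches from about 0.4 to 0.875 m from the base axis. Payload 19.3 kg.
Tool frame: the origin (TCP) lies between the finger pads; the fingertips stand 17 mm ahead of it and the grasp point (between the pads) lies 2 mm behind it; z points along the fingers, x is the direction in which the jaws open and shut, and the axes are right-handed (so a half turn about z gives the same grasp; the last joint's range is limited). The gripper opens to 85 mm and grips with 20 to 120 N. Pads are 22 mm wide; open, the fingers measure 114 mm over their backs; the gripper's body (76 mm by 85 mm) begins 54 mm behind the grasp point. The pads swing forward as they close: fully open they stand 13 mm farther back than shut.
Start: joints at [-1.307, 0.521, -0.036, 1.599, 0.021, 1.021, -0.113], TCP at [0.205, 0.59, 0.212] pointing down, gripper open.
Joint ranges: [-2.91, 2.91], [-0.3, 2.13], [-1.5, 1.42], [0.17, 2.43], [-1.26, 4.41], [0.16, 1.93], [-2.52, 2.52]. Speed limits (rad/s): [1.89, 1.89, 2.39, 2.39, 3.01, 3.01, 3.01].

### API

Orientations are given as [roll, pitch, yaw] about the fixed x, y, z axes, in that order (R = Rz(yaw) Ry(pitch) Rx(roll)).
In Python, from workcell import bot gives the robot as it stands. The module is installed in compiled form; this text tells all that it offers.
- The arm moves only by the tool arm_command, never from a script. Its argument "targets" is a list of rows, each a list of 6 numbers: the shift along the tool's x, y, z in mm, then the turn, a rotation vector about the tool's x, y, z in degrees. In form: [[x, y, z, wx, wy, wz], ...]. A call has 1 to 8 rows; each row shifts and turns the pose as measured when the row begins, along the tool's axes as they then stand; what a row does not reach is not made up. A row lasts 1/10 s, in which the tool goes at most 50 mm and 8.59 degrees, less where a joint would pass 70% of its speed; a pose out of reach is approached as far as the arm can. A call is refused whole if a number of a shift passes 50 or a number of a turn 8.59, either way. A call with a gripper value outside its range is refused whole. "grip" is the opening in per cent of the stroke, from 0 (shut) to 100 (fully open), set as the call begins (left out, the last holds). The fingers move at their own pace and stop on an object; "grip_force" is the grip in N (left out, the last holds). Time passes only in rows, so rows that do not move let the fingers close. It gives the time, the measured TCP pose, the force and the opening at its end, in the units of the state.
- bot.observe(): the state, without advancing time (a new reading comes with each control period).
- bot.grab_frame(name): name is "scene" or "top"; returns a dict with "color" (384x512x3 uint8, red, green, blue), "depth" (384x512 float32, m along the optical axis (not along the pixel's ray), 0 where there is no reading), "fov_y" (degrees; the focal length in pixels is half the picture's height over the tangent of half this angle, whatever the lens; pixels are square), "cx", "cy" (the principal point, pixels), "D" ([k1, k2, p1, p2, k3] as OpenCV has them; the pictures are not rectified), "R" (3x3) and "t" (3): a world point X has camera coordinates R X + t. Camera axes: x right, y down, z forward; pixel columns grow to the right and rows downward; lengths in m; the calibration is good to about 2 mm. A picture is of the moment at which its call begins.
- bot.job_done(): hands the job in, once; it reports no verdict.
The state is a dict: "clock": time; "qpos": joint angles; "qd": joint speeds; "joint_efforts": joint torques, N m; "position": TCP position; "tool_rot": TCP orientation; "force": force on the tool from outside, world axes, zero at the start; "moment": the same for the moment, N m; "grip_width": finger opening in m.
Only numpy, scipy, OpenCV 4.12 (cv2) and the standard library are available. Lean on these libraries where they do the work, as an engineer would, in place of code of your own. Each camera call takes 0.05 s, during which the arm holds its last target. There are 200 camera calls.

## Working session

There is one attempt and no reset: what is moved stays moved. The work goes in short steps, Python scripts to look and compute and a tool call to move; the robot and the scene stay as the last step left them, time stands still between calls to the robot, and variables do not carry over. Pictures are saved under pics/ and viewed, about 8 in all and at most 12, crops included, and the job is handed in when it is done.

Besides the shell and the picture viewer there is one more tool, called after "Call:" by a JSON object that holds its "name" and its "arguments". arm_command: Moves the arm, as the interface text tells. Its arguments: {"type":"object","properties":{"targets":{"type":"array"},"grip":{"type":"number"},"grip_force":{"type":"number"}},"required":["targets"]}

```bash
mkdir -p pics
cat > h.py <<'E'
import numpy as np, cv2
from workcell import bot
def K(f):
    fl=f["color"].shape[0]/2/np.tan(np.radians(f["fov_y"])/2)
    return np.array([[fl,0,f["cx"]],[0,fl,f["cy"]],[0,0,1]])
def cloud(f):
    h,w=f["depth"].shape
    uv=np.stack(np.meshgrid(np.arange(w),np.arange(h)),-1).reshape(-1,1,2).astype(np.float64)
    n=cv2.undistortPoints(uv,K(f),np.array(f["D"],float)).reshape(h,w,2)
    d=f["depth"][...,None]
    P=np.concatenate([n*d,d],-1)
    X=(P-np.array(f["t"]))@np.array(f["R"])
    X[f["depth"]==0]=np.nan
    return X
def ray(f,u,v,z):
    n=cv2.undistortPoints(np.array([[[u,v]]],float),K(f),np.array(f["D"],float)).ravel()
    R=np.array(f["R"]);c=-R.T@np.array(f["t"]);d=R.T@np.array([*n,1])
    return c+d*(z-c[2])/d[2]
def proj(f,X):
    rv=cv2.Rodrigues(np.array(f["R"],float))[0]
    return cv2.projectPoints(np.array(X,float).reshape(-1,1,3),rv,np.array(f["t"],float),K(f),np.array(f["D"],float))[0].reshape(-1,2)
def save(f,name,crop=None,s=1):
    im=f["color"][...,::-1]
    if crop: u0,v0,u1,v1=crop; im=im[v0:v1,u0:u1]
    cv2.imwrite("pics/"+name,cv2.resize(im,None,fx=s,fy=s,interpolation=cv2.INTER_CUBIC))
E
python3 - <<'E'
from h import *
import pickle
o=bot.observe(); print({k:np.round(v,3) for k,v in o.items()})
F={n:bot.grab_frame(n) for n in("scene","top")}
pickle.dump(F,open("f0.pkl","wb"))
for n in F:
    f=F[n]; print(n,f["fov_y"],f["D"],-np.array(f["R"]).T@f["t"],np.round(f["R"],2).tolist()); save(f,n+"0.png",s=1.5)
E
```

```text
{'clock': np.float64(0.0), 'qpos': array([-1.307,  0.522, -0.036,  1.6  ,  0.021,  1.021, -0.113]), 'qd': array([ 0.001, -0.002, -0.001, -0.002, -0.002,  0.001,  0.   ]), 'joint_efforts': array([ 1.0000e-03, -9.2708e+01,  1.9800e+00, -3.6994e+01,  1.8000e-02,
        8.0000e-03,  0.0000e+00]), 'position': array([0.205, 0.59 , 0.211]), 'tool_rot': array([3.142e+00, 1.000e-03, 1.237e+00]), 'force': array([0.222, 0.082, 0.07 ]), 'moment': array([ 0.064, -0.027,  0.009]), 'grip_width': np.float64(0.085)}
scene 54.249252041942185 [-0.10330999  0.          0.          0.          0.        ] [ 0.90766103 -0.43319761  0.79063994] [[0.64, 0.77, 0.0], [0.61, -0.5, -0.62], [-0.47, 0.39, -0.79]]
top 55.14857059042534 [-0.02642391  0.          0.          0.          0.        ] [ 0.31946338 -0.08306394  1.05711162] [[0.01, -1.0, 0.02], [-0.99, -0.02, -0.17], [0.17, -0.01, -0.99]]
```

View pics/scene0.png

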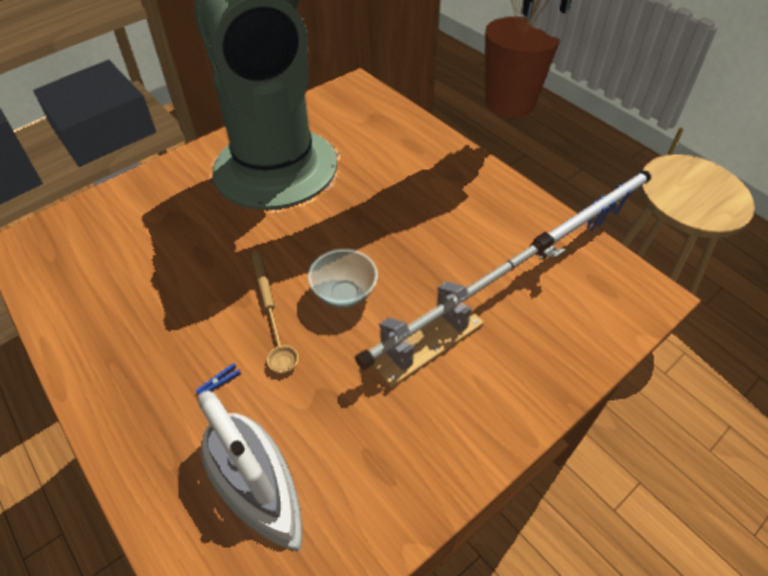

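View pics/top0.png

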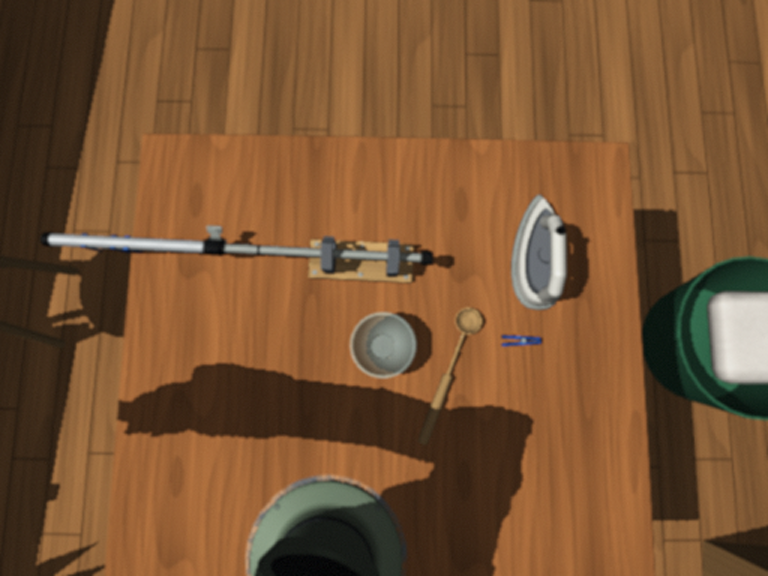

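The scene view shows the rod running left (+y): end knob at about (365,357), covers at (397,330) and (453,293), ring near (512,265), collar at (543,243) with its lever on the far side. In the top view the knob is at (427,258), the covers at (393,255) and (328,252), the ring at about (258,251) and the collar at (213,247).

Run:
```python
from h import *
import pickle
F=pickle.load(open("f0.pkl","rb"))
f=F["top"]; save(f,"topc.png",(20,130,300,200),2.8)
f2=F["scene"]; save(f2,"scenec.png",(230,110,440,260),3.7)
for n in F:
    f=F[n];X=cloud(f); g=f["color"].astype(int)
    # rod axis: top pts of tube/rod: fit
    m=(X[...,2]>.055)&(X[...,2]<.12)&(X[...,0]>.4)&(X[...,0]<.62)&(X[...,1]>-.3)
    P=X[m];C=g[m]
    print(n,m.sum())
    for y in np.arange(-.2,.75,.02):
        k=abs(P[:,1]-y)<.005
        if k.sum()>2: print(round(y,2),k.sum(),np.round(P[k].min(0),3),np.round(P[k].max(0),3),np.round(np.median(P[k],0),3),C[k].mean(0).astype(int))
```

```text
scene 2273
-0.18 62 [ 0.533 -0.185  0.056] [ 0.555 -0.175  0.077] [ 0.547 -0.183  0.07 ] [54 39 28]
-0.16 23 [ 0.54  -0.165  0.063] [ 0.553 -0.155  0.072] [ 0.549 -0.159  0.069] [141 138 127]
-0.14 35 [ 0.416 -0.145  0.055] [ 0.554 -0.135  0.072] [ 0.547 -0.14   0.067] [120 120 112]
-0.12 163 [ 0.437 -0.125  0.055] [ 0.577 -0.115  0.103] [ 0.547 -0.12   0.07 ] [95 91 87]
-0.1 46 [ 0.441 -0.105  0.056] [ 0.576 -0.096  0.104] [ 0.554 -0.103  0.082] [129 117 105]
-0.08 27 [ 0.44  -0.085  0.056] [ 0.556 -0.075  0.071] [ 0.55  -0.081  0.068] [170 162 143]
-0.06 29 [ 0.427 -0.064  0.056] [ 0.556 -0.056  0.07 ] [ 0.55  -0.06   0.068] [163 157 142]
-0.04 28 [ 0.404 -0.045  0.055] [ 0.558 -0.035  0.072] [ 0.552 -0.041  0.068] [155 150 136]
-0.02 24 [ 0.543 -0.024  0.062] [ 0.559 -0.015  0.071] [ 0.553 -0.019  0.068] [113 109 100]
-0.0 158 [ 0.52  -0.005  0.055] [0.58  0.005 0.102] [ 0.552 -0.001  0.07 ] [92 86 82]
0.02 36 [0.518 0.015 0.056] [0.58  0.024 0.101] [0.558 0.017 0.08 ] [135 119 107]
0.04 18 [0.547 0.037 0.059] [0.56  0.045 0.07 ] [0.556 0.041 0.068] [163 154 139]
0.06 23 [0.545 0.
[... 4278 characters left out ...]
0.364 0.076] [0.559 0.36  0.071] [174 174 172]
0.38 36 [0.55  0.375 0.056] [0.575 0.385 0.076] [0.559 0.379 0.071] [147 154 167]
0.4 32 [0.55  0.396 0.061] [0.574 0.404 0.076] [0.561 0.4   0.071] [153 159 167]
0.42 27 [0.553 0.415 0.066] [0.573 0.425 0.075] [0.563 0.421 0.072] [177 177 175]
0.44 27 [0.553 0.435 0.063] [0.572 0.445 0.076] [0.562 0.44  0.071] [171 173 173]
0.46 32 [0.552 0.455 0.067] [0.578 0.465 0.076] [0.563 0.459 0.071] [162 166 174]
0.48 31 [0.555 0.475 0.065] [0.575 0.485 0.075] [0.563 0.48  0.071] [175 176 175]
0.5 28 [0.555 0.495 0.062] [0.574 0.504 0.075] [0.565 0.5   0.072] [174 177 177]
0.52 33 [0.555 0.515 0.057] [0.577 0.525 0.077] [0.564 0.52  0.072] [102 104 104]
```

View pics/topc.png

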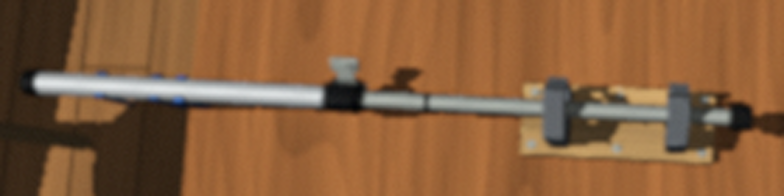

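View pics/scenec.png

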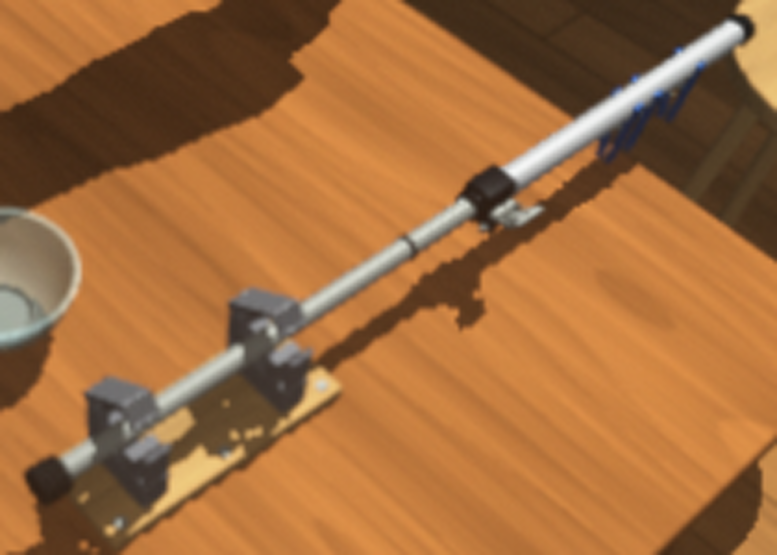

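Top crop: ring at (427,103), collar (325–362, 95) with the lever leaning out at (343,68), covers at (557,110) and (679,116). The scene crop agrees: ring at (408,245), collar at (490,190) with the lever on the far (+x) side.

```bash
cat >> h.py <<'E'
def axisfit(F):
    out={}
    for n,f in F.items():
        X=cloud(f)
        m=(X[...,2]>.058)&(X[...,2]<.078)&(X[...,0]>.52)&(X[...,0]<.6)&(X[...,1]>-.1)&(X[...,1]<.5)&(f["color"].min(-1)>70)
        P=X[m]; 
        out[n]=P
    return out
def profile(f,a,b,y0,y1,z,dx=0,st=.0005):
    "grey level along the rod at x=a+b*y+dx"
    ys=np.arange(y0,y1,st)
    p=proj(f,np.c_[a+b*ys+dx,ys,np.full_like(ys,z)]).astype(np.float32)
    g=cv2.cvtColor(f["color"],cv2.COLOR_RGB2GRAY).astype(np.float32)
    return ys,cv2.remap(g,p[:,0].copy(),p[:,1].copy(),cv2.INTER_LINEAR).ravel()
def edges(f,a,b,y0,y1,z,dx=0):
    ys,g=profile(f,a,b,y0,y1,z,dx); g=cv2.GaussianBlur(g.reshape(1,-1),(0,0),2).ravel()
    return ys,g
E
python3 - <<'E'
from h import *
import pickle
F=pickle.load(open("f0.pkl","rb"))
for n,f in F.items():
    X=cloud(f); xs=[];yy=[]
    for y in list(np.arange(.04,.13,.01))+list(np.arange(.15,.18,.01))+list(np.arange(.25,.37,.01)):
        k=(abs(X[...,1]-y)<.005)&(X[...,2]>.055)&(X[...,2]<.08)&(X[...,0]>.52)&(X[...,0]<.6)
        P=X[k]; r=.008 if y<.2 else .011
        # circle centre at z=.062: fit x by least squares on distance
        from scipy.optimize import least_squares
        s=least_squares(lambda p:np.hypot(P[:,0]-p[0],P[:,2]-p[1])-r,[.555,.062],loss="soft_l1",f_scale=.002)
        xs.append(s.x);yy.append(y)
    xs=np.array(xs); b,a=np.polyfit(yy,xs[:,0],1); print(n,"a,b",a,b,"z",np.median(xs[:12,1]),np.median(xs[12:,1]),"resid",np.std(xs[:,0]-a-b*np.array(yy)))
    for z in(.070,):
        ys,g=edges(f,a,b,.10,.26,z)
        print(" ".join(f"{y*1000:.0f}:{v:.0f}" for y,v in zip(ys[::3],g[::3])))
    m=(X[...,2]>.079)&(X[...,0]>.5)&(X[...,0]<.6)
    for lo,hi in((-.14,-.08),(-.03,.04)):
        P=X[m&(X[...,1]>lo)&(X[...,1]<hi)]
        c,*_=np.linalg.lstsq(np.c_[P[:,0]-.55,np.ones(len(P))],P[:,2],rcond=None)
        q=np.percentile(P,[2,98],0); print("cover",len(P),q.round(4).tolist(),"z=",c)
    m=(X[...,0]>.575)&(X[...,0]<.61)&(X[...,1]>.15)&(X[...,1]<.26)&(X[...,2]>.03)
    P=X[m]; print("lever",len(P),np.percentile(P,[2,50,98],0).round(4).tolist())
    m=(X[...,2]>.008)&(X[...,2]<.018)&(X[...,0]>.48)&(X[...,0]<.62)&(X[...,1]>-.2)&(X[...,1]<.1)
    P=X[m]; print("board",len(P),np.percentile(P,[1,99],0).round(4).tolist())
E
```

```text
scene a,b 0.5496067191047329 0.032776972636363505 z 0.06212718526746206 0.06278213481036873 resid 0.00040942373182658773
100:206 102:206 103:206 105:205 106:204 108:203 109:204 111:206 112:207 114:206 115:205 117:205 118:204 120:205 121:207 123:208 124:208 126:206 127:205 129:202 130:192 132:178 133:155 135:133 136:128 138:145 139:169 141:186 142:197 144:204 145:206 147:206 148:206 150:208 151:208 153:206 154:206 156:205 157:205 159:204 160:205 162:207 163:207 165:206 166:206 168:206 169:205 171:205 172:207 174:208 175:207 177:207 178:206 180:206 181:205 183:205 184:208 186:209 187:208 189:207 190:205 192:201 193:189 195:167 196:137 198:102 199:72 201:54 202:48 204:47 205:46 207:45 208:43 210:42 211:44 213:49 214:55 216:60 217:61 219:61 220:61 222:60 223:58 225:57 226:57 228:56 229:55 231:55 232:55 234:56 235:61 237:73 238:97 240:131 241:170 243:203 244:228 246:239 247:241 249:241 250:241 252:242 253:242 255:241 256:242 258:243 259:242
cover 148 [[0.5217, -0.1233, 0.0802], [0.5636, -0.1015, 0.1029]] z= [0.33116577 0.09456191]
cover 131 [[0.5275, -0.0039, 0.0807], [0.5696, 0.0181, 0.1
[... 766 characters left out ...]
187:166 189:165 190:162 192:156 193:144 195:126 196:101 198:74 199:49 201:31 202:22 204:19 205:18 207:18 208:18 210:20 211:22 213:23 214:23 216:24 217:24 219:25 220:26 222:25 223:25 225:25 226:26 228:27 229:28 231:34 232:47 234:69 235:101 237:135 238:165 240:188 241:201 243:208 244:211 246:211 247:211 249:210 250:210 252:210 253:210 255:210 256:210 258:209 259:209
cover 141 [[0.5191, -0.1232, 0.0805], [0.5613, -0.1019, 0.1047]] z= [0.42752925 0.09813163]
cover 148 [[0.5207, -0.0029, 0.08], [0.5652, 0.0193, 0.1025]] z= [0.47849662 0.09497102]
lever 70 [[0.5752, 0.2059, 0.0571], [0.5867, 0.2171, 0.0677], [0.5958, 0.2292, 0.0751]]
board 1041 [[0.5073, -0.1505, 0.0085], [0.5849, 0.0461, 0.0172]]
```

Call:
{"name": "arm_command", "arguments": {"targets": [[0, 0, 0, 0, 0, 8.2], [0, 0, 0, 0, 0, 8.2], [0, 0, 0, 0, 0, 8.2], [0, 0, 0, 0, 0, 8.2], [0, 0, 0, 0, 0, 8.2], [0, 0, 0, 0, 0, 8.2], [0, 0, 0, 0, 0, 8.2], [0, 0, 0, 0, 0, 8.2]], "grip": 0}}

```text
clock: 0.9
position: [0.2045, 0.5885, 0.2086]
tool_rot: [3.136, 0.002, 0.049]
force: [0.0, 0.0, -0.1]
grip_width: -0.0003
```

```bash
cat > go.py <<'E'
import sys
from h import *
from scipy.spatial.transform import Rotation as Ro
A,B=.549,.035
def rep(x,y,z):
    o=bot.observe(); R=Ro.from_euler("xyz",o["tool_rot"]); p=np.array(o["position"])
    Rt=Ro.from_euler("xyz",[np.pi,0,-np.arctan(B)])
    print("t",round(float(o["clock"]),2),"p",p.round(4),"rot",np.degrees(o["tool_rot"]).round(2),"F",np.round(o["force"],1),"w",round(float(o["grip_width"]),4),"off-axis",round(float(p[0]-A-B*p[1])*1000,1))
    print("shift mm",(R.inv().apply(np.array([x,y,z])-p)*1000).round(1),"turn",np.degrees((R.inv()*Rt).as_rotvec()).round(2))
if __name__=="__main__": rep(*map(float,sys.argv[1:4]))
E
python3 go.py .5455 -.1125 .20
```

```text
t 0.9 p [0.2045 0.5885 0.2086] rot [1.7967e+02 1.3000e-01 2.8200e+00] F [ 0.   0.  -0.1] w -0.0003 off-axis -365.1
shift mm [306.1 716.9  12. ] turn [0.33 0.11 4.83]
```

Call:
{"name": "arm_command", "arguments": {"targets": [[35, 30, 0, 0, 0, 4.8], [35, 33, 0, 0, 0, 0], [35, 33, 0, 0, 0, 0], [35, 33, 0, 0, 0, 0], [35, 33, 0, 0, 0, 0], [35, 33, 0, 0, 0, 0], [35, 33, 0, 0, 0, 0], [30, 38, 0, 0, 0, 0]]}}

```text
clock: 1.7
position: [0.4735, 0.3106, 0.2066]
tool_rot: [3.134, 0.005, -0.031]
force: [0.7, -0.6, 0.4]
grip_width: 0.0002
```

```bash
python3 go.py .5455 -.1125 .20
```

```text
t 1.7 p [0.4735 0.3106 0.2066] rot [179.55   0.28  -1.75] F [ 0.7 -0.6  0.4] w 0.0002 off-axis -86.4
shift mm [ 85.  420.7   9.4] turn [0.45 0.28 0.25]
```

Call:
{"name": "arm_command", "arguments": {"targets": [[10, 48, 0, 0.4, 0.3, 0.2], [10, 48, 0, 0, 0, 0], [10, 48, 0, 0, 0, 0], [10, 48, 0, 0, 0, 0], [10, 48, 0, 0, 0, 0], [10, 48, 0, 0, 0, 0], [10, 48, 0, 0, 0, 0], [10, 48, 0, 0, 0, 0]]}}

```text
clock: 2.5
position: [0.5407, -0.0839, 0.2063]
tool_rot: [3.14, -0.0, -0.034]
force: [0.9, 0.3, 0.3]
grip_width: -0.0003
```

```bash
python3 go.py .5455 -.1125 .14
```

```text
t 2.5 p [ 0.5407 -0.0839  0.2063] rot [ 1.7992e+02 -1.0000e-02 -1.9300e+00] F [0.9 0.3 0.3] w -0.0003 off-axis -5.3
shift mm [ 5.7 28.3 66.3] turn [ 0.08 -0.01  0.07]
```

Call:
{"name": "arm_command", "arguments": {"targets": [[5.7, 28.3, 20, 0, 0, 0], [0, 0, 30, 0, 0, 0], [0, 0, 16, 0, 0, 0], [0, 0, 0, 0, 0, 0]]}}

```text
clock: 2.9
position: [0.5451, -0.123, 0.1383]
tool_rot: [3.137, -0.001, -0.045]
force: [-0.6, 0.9, 1.0]
grip_width: 0.0001
```

```bash
python3 go.py .5455 -.1125 .094
```

```text
t 2.9 p [ 0.5451 -0.123   0.1383] rot [ 1.7975e+02 -7.0000e-02 -2.5500e+00] F [-0.6  0.9  1. ] w 0.0001 off-axis 0.4
shift mm [ -0.1 -10.7  44.3] turn [ 0.25 -0.07 -0.55]
```

Call:
{"name": "arm_command", "arguments": {"targets": [[0, -10.5, 0, 0.2, 0, -0.5], [0, 0, 10, 0, 0, 0], [0, 0, 8, 0, 0, 0], [0, 0, 0, 0, 0, 0]]}}

```text
clock: 3.3
position: [0.5465, -0.11, 0.1208]
tool_rot: [-3.142, -0.003, -0.033]
force: [-0.3, -0.4, 0.2]
grip_width: 0.0002
```

```bash
python3 go.py .5455 -.1125 .094
```

```text
t 3.3 p [ 0.5465 -0.11    0.1208] rot [-1.80e+02 -1.70e-01 -1.87e+00] F [-0.3 -0.4  0.2] w 0.0002 off-axis 1.4
shift mm [-1.   2.5 26.8] turn [-0.   -0.17  0.13]
```

Call:
{"name": "arm_command", "arguments": {"targets": [[-1, 2.3, 4, 0, 0, 0], [0, 0, 5, 0, 0, 0], [0, 0, 5, 0, 0, 0], [0, 0, 4, 0, 0, 0]]}}

```text
clock: 3.7
position: [0.546, -0.1126, 0.1023]
tool_rot: [3.142, -0.005, -0.032]
force: [-0.6, -0.0, 0.3]
grip_width: 0.0002
```

```bash
python3 go.py .5455 -.1125 .094
```

```text
t 3.7 p [ 0.546  -0.1126  0.1023] rot [179.99  -0.27  -1.86] F [-0.6 -0.   0.3] w 0.0002 off-axis 0.9
shift mm [-0.5 -0.1  8.3] turn [ 0.   -0.27  0.15]
```

Call:
{"name": "arm_command", "arguments": {"targets": [[0, 0, 3, 0, 0, 0], [0, 0, 2, 0, 0, 0]]}}

```text
clock: 3.9
position: [0.5459, -0.1127, 0.0965]
tool_rot: [3.142, -0.004, -0.033]
force: [0.8, -0.7, -0.2]
grip_width: -0.0
```

Call:
{"name": "arm_command", "arguments": {"targets": [[0, 0, 2, 0, 0, 0]]}}

```text
clock: 4.0
position: [0.5459, -0.1127, 0.0943]
tool_rot: [3.142, -0.004, -0.033]
force: [0.4, 0.0, 0.7]
grip_width: 0.0003
```

Call:
{"name": "arm_command", "arguments": {"targets": [[0, 0, 2, 0, 0, 0]]}}

```text
clock: 4.1
position: [0.5459, -0.1127, 0.0922]
tool_rot: [3.141, -0.004, -0.033]
force: [-0.4, -0.9, -0.3]
grip_width: 0.0002
```

Call:
{"name": "arm_command", "arguments": {"targets": [[0, 0, 1.5, 0, 0, 0]]}}

```text
clock: 4.2
position: [0.546, -0.1127, 0.0906]
tool_rot: [3.141, -0.004, -0.033]
force: [-0.1, -0.2, 0.6]
grip_width: -0.0001
```

Call:
{"name": "arm_command", "arguments": {"targets": [[0, 0, 1.5, 0, 0, 0]]}}

```text
clock: 4.3
position: [0.546, -0.1127, 0.089]
tool_rot: [3.142, -0.004, -0.033]
force: [0.4, 0.0, -0.6]
grip_width: -0.0003
```

Run:
```python
from h import *
f=bot.grab_frame("scene"); p=proj(f,[[.5459,-.1127,.0772]])[0]; print(p)
u,v=p.astype(int); save(f,"c1.png",(u-70,v-70,u+90,v+50),5)
print(bot.observe()["force"],bot.observe()["position"])
```

```text
[264.36165794 222.11561144]
[-0.50529498 -0.10223023 -0.33681568] [ 0.54587581 -0.11265848  0.08875058]
```

View pics/c1.png

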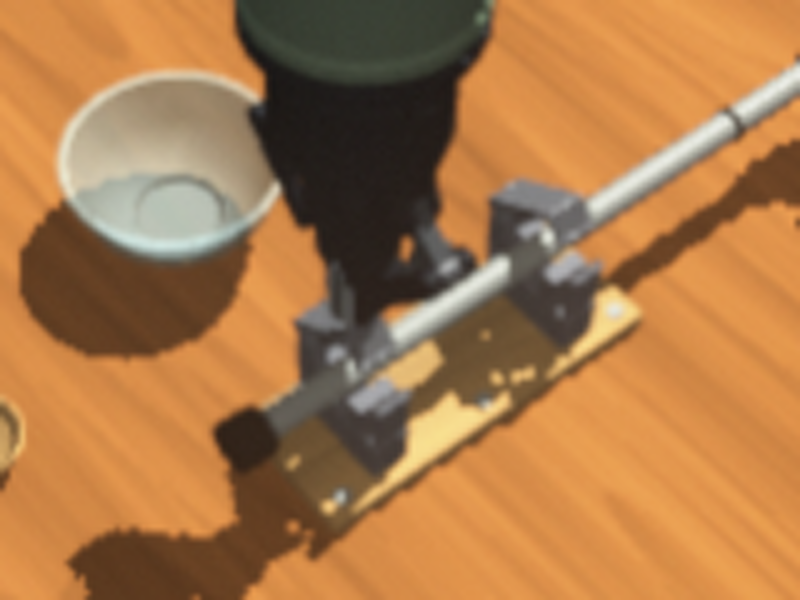

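The finger tips sit at about (350,315) in the crop, right at the cover 1 plate (345,335), and the cover still looks tilted like cover 2. So there is no real contact yet, and I'll keep feeling downward.

Run:
```python
from h import *
for n in("scene","top"):
    f=bot.grab_frame(n);X=cloud(f); g=f["color"]
    m=(abs(X[...,1]+.112)<.03)&(X[...,0]>.5)&(X[...,0]<.6)&(X[...,2]>.06)&(X[...,2]<.13)
    P=X[m];C=g[m].astype(int)
    o=P[:,2].argsort()
    for z in np.arange(.06,.13,.004):
        k=(P[:,2]>=z)&(P[:,2]<z+.004)
        if k.sum(): print(n,round(z,3),k.sum(),P[k].min(0).round(3),P[k].max(0).round(3),C[k].mean(0).astype(int))
```

```text
scene 0.06 41 [ 0.52 -0.14  0.06] [ 0.576 -0.085  0.064] [107  94  81]
scene 0.064 60 [ 0.52  -0.142  0.064] [ 0.577 -0.083  0.068] [105  99  91]
scene 0.068 66 [ 0.515 -0.142  0.068] [ 0.577 -0.083  0.072] [121 117 108]
scene 0.072 11 [ 0.514 -0.137  0.072] [ 0.576 -0.102  0.075] [125 116 110]
scene 0.076 8 [ 0.517 -0.123  0.077] [ 0.524 -0.107  0.08 ] [109 106 105]
scene 0.08 8 [ 0.521 -0.122  0.08 ] [ 0.536 -0.109  0.082] [101  99  98]
scene 0.084 10 [ 0.526 -0.122  0.084] [ 0.563 -0.112  0.088] [105 102 102]
scene 0.088 21 [ 0.532 -0.123  0.088] [ 0.565 -0.102  0.092] [111 109 107]
scene 0.092 24 [ 0.538 -0.123  0.092] [ 0.564 -0.103  0.096] [108 106 104]
scene 0.096 26 [ 0.543 -0.123  0.096] [ 0.562 -0.103  0.1  ] [96 92 90]
scene 0.1 21 [ 0.55  -0.124  0.1  ] [ 0.558 -0.101  0.104] [92 85 80]
scene 0.104 1 [ 0.553 -0.115  0.104] [ 0.553 -0.115  0.104] [71 67 64]
scene 0.108 2 [ 0.553 -0.121  0.11 ] [ 0.554 -0.117  0.11 ] [67 61 58]
scene 0.112 7 [ 0.541 -0.124  0.113] [ 0.559 -0.108  0.116] [86 78 72]
scene 0.116 8 [ 0.541 -0.124  0.117] [ 0.559 -0.119  0.12 ] [69 64 60]
scene 0.12 16 [ 0.534 -0.124  0.12 ] [ 0.561 -0.107  0.124] [77 63 52]
scene 0.124 8 [ 0.533 -0.124  0.125] [ 0.56  -0.116  0.128] [71 60 52]
scene 0.128 9 [ 0.541 -0.124  0.128] [ 0.56  -0.118  0.13 ] [64 56 51]
```

Call:
{"name": "arm_command", "arguments": {"targets": [[0, 0, 1.5, 0, 0, 0]]}}

```text
clock: 4.55
position: [0.5461, -0.1127, 0.0877]
tool_rot: [3.141, -0.004, -0.033]
force: [0.2, -0.4, 0.2]
grip_width: 0.0
```

Call:
{"name": "arm_command", "arguments": {"targets": [[0, 0, 1.5, 0, 0, 0]]}}

```text
clock: 4.65
position: [0.5461, -0.1127, 0.0861]
tool_rot: [3.141, -0.005, -0.033]
force: [0.3, 0.4, 0.7]
grip_width: -0.0001
```

```bash
cat > cov.py <<'E'
from h import *
import sys
def cover(yc,f=None,zmin=.074):
    f=f or bot.grab_frame("scene");X=cloud(f); g=f["color"].astype(int)
    xa=.549+.035*yc
    m=(abs(X[...,1]-yc)<.0105)&(abs(X[...,0]-xa)<.034)&(X[...,2]>zmin)&(X[...,2]<.14)
    P=X[m];C=g[m]
    for x in np.arange(-.034,.034,.004):
        k=(P[:,0]-xa>=x)&(P[:,0]-xa<x+.004)
        if k.sum(): print(round(x*1000),k.sum(),"z",np.sort(P[k,2]*1000).round(0).astype(int).tolist()[:14])
if __name__=="__main__":
    for a in sys.argv[1:]: print("cover y",a); cover(float(a))
E
python3 cov.py -.1125 .0077
python3 - <<'E'
from h import *
f=bot.grab_frame("scene");X=cloud(f)
m=(abs(X[...,1]+.112)<.06)&(X[...,0]>.48)&(X[...,0]<.62)&(X[...,2]>.105)&(X[...,2]<.26)
P=X[m]
for z in np.arange(.105,.26,.01):
    k=(P[:,2]>=z)&(P[:,2]<z+.01)
    if k.sum(): print(round(z,3),k.sum(),P[k].min(0).round(3),P[k].max(0).round(3))
E
```

```text
cover y -.1125
-34 2 z [75, 76]
-30 6 z [76, 76, 76, 77, 78, 79]
-26 8 z [77, 79, 79, 79, 80, 80, 81, 81]
-22 7 z [78, 81, 82, 83, 83, 84, 84]
-18 4 z [85, 87, 87, 87]
-14 9 z [86, 88, 89, 90, 117, 120, 124, 126, 134]
-10 6 z [84, 90, 91, 92, 92, 93]
-6 9 z [91, 95, 111, 114, 118, 120, 125, 130, 137]
-2 8 z [94, 98, 98, 98, 110, 113, 128, 137]
2 2 z [103, 136]
6 25 z [97, 99, 100, 101, 101, 101, 101, 101, 101, 102, 102, 102, 103, 109]
10 34 z [91, 95, 95, 95, 96, 96, 97, 97, 97, 97, 97, 98, 98, 98]
14 40 z [88, 88, 89, 89, 90, 90, 90, 91, 91, 91, 91, 91, 92, 92]
18 3 z [88, 90, 93]
cover y .0077
-34 3 z [74, 74, 75]
-30 8 z [74, 76, 76, 77, 77, 77, 78, 78]
-26 8 z [75, 75, 78, 79, 79, 80, 80, 80]
-22 7 z [80, 81, 82, 82, 82, 82, 82]
-18 11 z [81, 82, 83, 83, 84, 84, 85, 85, 85, 86, 86]
-14 7 z [84, 86, 87, 88, 88, 89, 89]
-10 10 z [83, 86, 88, 90, 90, 90, 91, 91, 91, 92]
-6 10 z [87, 90, 90, 91, 92, 93, 93, 93, 93, 94]
-2 6 z [93, 93, 94, 95, 95, 98]
2 9 z [96, 96, 97, 97, 98, 98, 99, 100, 100]
6 12 z [95, 98, 99, 99, 99, 99, 100, 100, 101, 101, 101, 102]
10 19 z [93, 94, 95, 97, 97,
[... 350 characters left out ...]
0.124  0.135] [ 0.561 -0.119  0.144]
0.145 31 [ 0.522 -0.127  0.147] [ 0.575 -0.119  0.155]
0.155 94 [ 0.508 -0.127  0.155] [ 0.586 -0.1    0.165]
0.165 60 [ 0.502 -0.13   0.166] [ 0.591 -0.111  0.175]
0.175 73 [ 0.494 -0.13   0.175] [ 0.601 -0.119  0.185]
0.185 100 [ 0.487 -0.13   0.185] [ 0.608 -0.103  0.195]
0.195 134 [ 0.487 -0.132  0.195] [ 0.608 -0.102  0.205]
0.205 93 [ 0.555 -0.133  0.205] [ 0.596 -0.106  0.215]
0.215 52 [ 0.567 -0.126  0.215] [ 0.588 -0.105  0.225]
0.225 31 [ 0.576 -0.124  0.225] [ 0.585 -0.104  0.235]
0.235 112 [ 0.527 -0.15   0.235] [ 0.585 -0.089  0.245]
0.245 136 [ 0.528 -0.15   0.245] [ 0.585 -0.09   0.255]
0.255 61 [ 0.529 -0.151  0.255] [ 0.584 -0.092  0.26 ]
```

Run:
```python
from h import *
import pickle
f=pickle.load(open("f0.pkl","rb"))["scene"]
d=np.array([np.cos(1.237),np.sin(1.237),0]);c=np.array([.205,.59,0])
for z in(.19,.20,.21,.22,.23,.24): print(z,proj(f,[c+.048*d+[0,0,z],c-.048*d+[0,0,z]]).round(1).tolist())
X=cloud(f)
m=(X[...,2]>.15)&(X[...,1]>.4)&(X[...,0]<.4)&(X[...,2]<.4)&(X[...,0]>.1)&(X[...,1]<.8)
vv,uu=np.nonzero(m); print(len(vv))
for v in sorted(set(vv),reverse=True)[:8]: print(v,uu[vv==v].tolist(),X[v,uu[vv==v]].round(3)[[0,-1]].tolist())
```

```text
0.19 [[371.8, 23.3], [347.1, 27.3]]
0.2 [[372.4, 20.5], [347.6, 24.5]]
0.21 [[373.1, 17.7], [348.1, 21.6]]
0.22 [[373.7, 14.8], [348.7, 18.7]]
0.23 [[374.3, 11.9], [349.2, 15.7]]
0.24 [[375.0, 9.0], [349.7, 12.8]]
137
12 [350, 351, 352] [[0.193, 0.54, 0.246], [0.196, 0.546, 0.245]]
11 [349, 350, 351, 352, 353] [[0.185, 0.545, 0.244], [0.199, 0.547, 0.249]]
10 [349, 350, 351, 352, 353] [[0.193, 0.534, 0.253], [0.199, 0.546, 0.252]]
9 [348, 349, 350, 351, 352, 353] [[0.181, 0.544, 0.25], [0.2, 0.543, 0.257]]
8 [348, 349, 350, 351, 352, 353, 375, 376, 377] [[0.184, 0.538, 0.256], [0.23, 0.632, 0.248]]
7 [347, 348, 349, 350, 351, 352, 353, 354, 374, 375, 376, 377, 378] [[0.18, 0.538, 0.258], [0.23, 0.635, 0.251]]
6 [347, 348, 349, 350, 351, 352, 353, 354, 373, 374, 375, 376, 377, 378, 379] [[0.179, 0.539, 0.26], [0.231, 0.638, 0.254]]
5 [348, 349, 350, 351, 352, 353, 354, 373, 374, 375, 376, 377, 378] [[0.184, 0.535, 0.266], [0.229, 0.634, 0.257]]
```

Call:
{"name": "arm_command", "arguments": {"targets": [[0, 0, 1.5, 0, 0, 0]]}}

```text
clock: 4.9
position: [0.5462, -0.1127, 0.0847]
tool_rot: [3.141, -0.005, -0.033]
force: [0.6, -0.3, 0.1]
grip_width: 0.0
```

The images show the finger tips about 35 mm higher than the stated TCP offset puts them. That holds both at the start and now, with all table heights fitting correctly. I'll trust the camera and contact for tool height.

Call:
{"name": "arm_command", "arguments": {"targets": [[0, 0, 2.5, 0, 0, 0], [0, 0, 2, 0, 0, 0]]}}

```text
clock: 5.1
position: [0.548, -0.1129, 0.0807]
tool_rot: [3.141, -0.008, -0.033]
force: [1.7, -0.1, 2.0]
grip_width: 0.0001
```

Call:
{"name": "arm_command", "arguments": {"targets": [[0, 0, 2, 0, 0, 0], [0, 0, 2, 0, 0, 0]]}}

```text
clock: 5.3
position: [0.5479, -0.1129, 0.0763]
tool_rot: [3.141, -0.008, -0.033]
force: [1.0, -0.7, 0.6]
grip_width: 0.0002
```

```bash
python3 cov.py -.1125; python3 go.py .5455 -.1125 .06
```

```text
cover y -.1125
-30 8 z [75, 75, 76, 76, 76, 76, 76, 77]
-26 8 z [75, 76, 78, 79, 79, 79, 79, 80]
-22 7 z [76, 78, 79, 80, 80, 82, 139]
-18 6 z [79, 81, 81, 81, 82, 83]
-14 2 z [85, 85]
-10 4 z [83, 87, 87, 87]
-6 7 z [80, 89, 89, 97, 107, 118, 124]
-2 8 z [86, 90, 91, 98, 111, 118, 134, 137]
2 2 z [91, 132]
6 11 z [91, 95, 100, 100, 104, 109, 116, 117, 120, 124, 127]
10 22 z [94, 94, 95, 95, 95, 96, 96, 97, 98, 99, 102, 107, 109, 109]
14 47 z [88, 89, 90, 90, 91, 91, 91, 92, 92, 93, 93, 93, 93, 94]
18 27 z [81, 82, 83, 83, 83, 84, 84, 84, 84, 85, 85, 85, 85, 87]
22 6 z [82, 83, 83, 84, 85, 86]
t 5.35 p [ 0.5477 -0.1128  0.0759] rot [179.98  -0.44  -1.86] F [ 0.1 -0.3 -0.1] w 0.0001 off-axis 2.6
shift mm [-2.3 -0.3 15.9] turn [ 0.02 -0.44  0.14]
```

Call:
{"name": "arm_command", "arguments": {"targets": [[-2, 0, 3, 0, -0.4, 0], [0, 0, 3, 0, 0, 0], [0, 0, 2.5, 0, 0, 0]]}}

```text
clock: 5.65
position: [0.5451, -0.1128, 0.0666]
tool_rot: [3.141, 0.001, -0.033]
force: [1.0, -0.0, 0.3]
grip_width: -0.0
```

Call:
{"name": "arm_command", "arguments": {"targets": [[0, 0, 2, 0, 0, 0], [0, 0, 2, 0, 0, 0]]}}

```text
clock: 5.85
position: [0.5452, -0.1128, 0.0622]
tool_rot: [3.141, 0.001, -0.033]
force: [1.9, -0.8, 10.5]
grip_width: 0.0003
```

Call:
{"name": "arm_command", "arguments": {"targets": [[0, 0, 2, 0, 0, 0]]}}

```text
clock: 5.95
position: [0.5461, -0.1128, 0.0605]
tool_rot: [3.141, -0.001, -0.033]
force: [1.5, 0.8, 14.1]
grip_width: 0.0002
```

Call:
{"name": "arm_command", "arguments": {"targets": [[0, 0, 1.5, 0, 0, 0]]}}

```text
clock: 6.05
position: [0.5468, -0.1129, 0.0593]
tool_rot: [3.141, -0.002, -0.033]
force: [0.4, 0.6, 1.8]
grip_width: 0.0002
```

Call:
{"name": "arm_command", "arguments": {"targets": [[-0.5, 0, 1.5, 0, 0, 0]]}}

```text
clock: 6.15
position: [0.5464, -0.1129, 0.0578]
tool_rot: [3.141, -0.003, -0.032]
force: [0.2, -0.4, 0.0]
grip_width: 0.0
```

Call:
{"name": "arm_command", "arguments": {"targets": [[0, 0, 1, 0, 0, 0]]}}

```text
clock: 6.25
position: [0.5467, -0.1129, 0.0571]
tool_rot: [3.141, -0.004, -0.033]
force: [-5.7, 1.2, 28.8]
grip_width: 0.0001
```

Call:
{"name": "arm_command", "arguments": {"targets": [[0, 0, -25, 0, 0, 0], [0, 0, -40, 0, 0, 0], [0, -30, 0, 0, 0, 0], [0, -45, 0, 0, 0, 0], [0, -30, 0, 0, 0, 0], [0, 0, 0, 0, 0, 0]]}}

```text
clock: 6.85
position: [0.5488, -0.0057, 0.1237]
tool_rot: [3.141, -0.002, -0.036]
force: [0.0, 0.0, 0.0]
grip_width: 0.0
```

```bash
python3 cov.py -.1125; python3 go.py .5485 .0077 .087
```

```text
cover y -.1125
-26 7 z [75, 75, 76, 76, 76, 77, 77]
-22 11 z [75, 76, 76, 77, 77, 78, 78, 78, 78, 78, 79]
-18 15 z [74, 76, 76, 77, 77, 77, 77, 77, 77, 77, 78, 78, 78, 78]
-14 12 z [75, 75, 75, 76, 76, 76, 77, 77, 78, 78, 78, 79]
-10 14 z [74, 75, 75, 76, 76, 76, 76, 76, 77, 77, 77, 78, 78, 79]
-6 13 z [75, 75, 75, 76, 76, 76, 77, 77, 77, 77, 77, 78, 78]
-2 14 z [74, 74, 77, 77, 77, 77, 77, 77, 78, 78, 78, 79, 79, 79]
2 14 z [75, 75, 76, 77, 77, 77, 78, 78, 78, 78, 78, 78, 79, 79]
6 11 z [77, 77, 77, 77, 77, 78, 78, 78, 78, 78, 79]
10 15 z [75, 76, 76, 76, 76, 76, 77, 77, 77, 77, 78, 78, 78, 78]
14 13 z [76, 76, 77, 77, 77, 77, 77, 77, 77, 78, 78, 78, 78]
18 13 z [75, 75, 75, 76, 76, 76, 77, 77, 78, 78, 78, 79, 79]
22 16 z [74, 74, 74, 74, 75, 75, 75, 75, 77, 77, 77, 77, 78, 78]
26 1 z [75]
t 6.9 p [ 0.5487 -0.0077  0.1238] rot [ 1.7994e+02 -9.0000e-02 -2.1600e+00] F [ 0.   0.3 -0.3] w -0.0001 off-axis -0.0
shift mm [ -0.9 -15.4  36.7] turn [ 0.06 -0.09 -0.15]
```

Cover 1 is level at 77 mm and shut. Now cover 2.

Call:
{"name": "arm_command", "arguments": {"targets": [[-1, -15.4, 0, 0, 0, 0], [0, 0, 15, 0, 0, 0], [0, 0, 14, 0, 0, 0], [0, 0, 0, 0, 0, 0]]}}

```text
clock: 7.3
position: [0.5478, 0.0044, 0.0933]
tool_rot: [3.139, -0.001, -0.041]
force: [0.5, 0.6, -0.2]
grip_width: -0.0001
```

```bash
python3 go.py .5485 .0077 .087
```

```text
t 7.3 p [0.5478 0.0044 0.0933] rot [ 1.7985e+02 -7.0000e-02 -2.3400e+00] F [ 0.5  0.6 -0.2] w -0.0001 off-axis -1.3
shift mm [ 0.5 -3.4  6.3] turn [ 0.15 -0.07 -0.34]
```

Call:
{"name": "arm_command", "arguments": {"targets": [[0.5, -3.5, 4, 0, 0, -0.3], [0, 0, 5, 0, 0, 0], [0, 0, 5, 0, 0, 0], [0, 0, 4, 0, 0, 0], [0, 0, 4, 0, 0, 0]]}}

```text
clock: 7.8
position: [0.5491, 0.006, 0.0706]
tool_rot: [3.139, -0.002, -0.038]
force: [0.8, -0.8, 1.8]
grip_width: 0.0003
```

```bash
python3 go.py .549 .0077 .0625
```

```text
t 7.8 p [0.5491 0.006  0.0706] rot [ 1.7983e+02 -1.2000e-01 -2.1600e+00] F [ 0.8 -0.8  1.8] w 0.0003 off-axis -0.1
shift mm [-0.2 -1.7  8.1] turn [ 0.17 -0.12 -0.16]
```

Call:
{"name": "arm_command", "arguments": {"targets": [[0, -1.5, 3, 0, 0, 0], [0, 0, 3, 0, 0, 0], [0, 0, 2.5, 0, 0, 0]]}}

```text
clock: 8.1
position: [0.5498, 0.0075, 0.0615]
tool_rot: [3.139, -0.003, -0.038]
force: [3.1, -1.1, 14.0]
grip_width: -0.0002
```

Call:
{"name": "arm_command", "arguments": {"targets": [[0, 0, 2, 0, 0, 0]]}}

```text
clock: 8.2
position: [0.5506, 0.0074, 0.0599]
tool_rot: [3.139, -0.005, -0.038]
force: [0.4, -0.6, 3.5]
grip_width: -0.0001
```

Call:
{"name": "arm_command", "arguments": {"targets": [[0, 0, 1.5, 0, 0, 0]]}}

```text
clock: 8.3
position: [0.5508, 0.0074, 0.0584]
tool_rot: [3.139, -0.005, -0.038]
force: [0.7, -0.3, 0.2]
grip_width: -0.0001
```

Call:
{"name": "arm_command", "arguments": {"targets": [[0, 0, 1.2, 0, 0, 0]]}}

```text
clock: 8.4
position: [0.5511, 0.0074, 0.0573]
tool_rot: [3.139, -0.006, -0.038]
force: [-4.3, 0.2, 20.0]
grip_width: -0.0002
```

Call:
{"name": "arm_command", "arguments": {"targets": [[0, 0, -25, 0, 0, 0], [0, 0, -40, 0, 0, 0], [0, -35, 0, 0, 0, 0], [0, -45, 0, 0, 0, 0], [0, -45, 0, 0, 0, 0], [0, -45, 0, 0, 0, 0], [0, -35, 0, 0, 0, 0], [0, 0, 0, 0, 0, 0]], "grip": 100}}

```text
clock: 9.2
position: [0.5576, 0.2192, 0.123]
tool_rot: [3.139, -0.004, -0.042]
force: [0.3, 0.7, 0.1]
grip_width: 0.0855
```

```bash
python3 cov.py .0077 | cut -c1-60; python3 go.py .5578 .251 .10
```

```text
cover y .0077
-26 6 z [75, 76, 77, 77, 78, 79]
-22 13 z [75, 76, 76, 76, 76, 76, 77, 77, 77, 77, 79, 79, 79
-18 11 z [74, 75, 75, 75, 76, 76, 77, 77, 78, 78, 79]
-14 12 z [75, 75, 76, 76, 76, 76, 76, 77, 77, 77, 78, 79]
-10 11 z [76, 76, 76, 76, 77, 77, 77, 78, 78, 78, 78]
-6 14 z [75, 75, 75, 75, 75, 76, 76, 76, 77, 77, 77, 77, 77,
-2 9 z [75, 76, 77, 78, 78, 78, 78, 80, 80]
2 13 z [74, 75, 75, 75, 75, 77, 77, 77, 77, 77, 77, 78, 79]
6 10 z [74, 75, 76, 77, 77, 77, 77, 77, 78, 78]
10 13 z [75, 76, 77, 77, 77, 77, 77, 78, 78, 78, 78, 79, 79]
14 11 z [76, 76, 76, 76, 77, 77, 77, 77, 77, 77, 77]
18 12 z [75, 75, 76, 77, 77, 77, 77, 78, 78, 78, 78, 79]
22 14 z [74, 74, 75, 76, 76, 76, 76, 77, 77, 77, 77, 77, 78,
26 1 z [75]
t 9.25 p [0.5578 0.2165 0.1231] rot [179.78  -0.21  -2.49] F [ 0.1 -0.2 -0.4] w 0.0856 off-axis 1.2
shift mm [ -1.6 -34.5  23. ] turn [ 0.22 -0.21 -0.49]
```

Both covers are level and shut. Next I'll grip the bare tube.

Call:
{"name": "arm_command", "arguments": {"targets": [[-1, -20, 0, 0, 0, -0.5], [0, -17, 0, 0, 0, 0], [0, 0, 0, 0, 0, 0]]}}

```text
clock: 9.55
position: [0.5584, 0.2524, 0.1227]
tool_rot: [3.136, -0.003, -0.038]
force: [-0.1, -0.6, -0.4]
grip_width: 0.0856
```

```bash
python3 go.py .558 .256 .023
python3 - <<'E'
from h import *
f=bot.grab_frame("scene"); 
p=proj(f,[[.558,.256,.09]])[0].astype(int); print(p)
save(f,"tube.png",(p[0]-110,p[1]-70,p[0]+50,p[1]+50),5)
X=cloud(f)
m=(abs(X[...,1]-.255)<.012)&(abs(X[...,0]-.558)<.07)&(X[...,2]>.08)&(X[...,2]<.25)
P=X[m]
for s in(-1,1):
  Q=P[(P[:,0]-.558)*s>.02]; print(s,len(Q),np.round(np.percentile(Q[:,2],[0,3,10]),3),Q[Q[:,2].argsort()[:6]].round(3).tolist())
E
```

```text
t 9.55 p [0.5584 0.2524 0.1227] rot [179.69  -0.18  -2.16] F [-0.1 -0.6 -0.4] w 0.0856 off-axis 0.6
shift mm [-0.9 -4.1 99.7] turn [ 0.31 -0.18 -0.15]
[372 149]
-1 250 [0.156 0.16  0.169] [[0.516, 0.256, 0.156], [0.515, 0.261, 0.156], [0.515, 0.253, 0.156], [0.515, 0.248, 0.159], [0.511, 0.244, 0.159], [0.516, 0.263, 0.159]]
1 174 [0.16  0.168 0.179] [[0.602, 0.243, 0.16], [0.614, 0.251, 0.164], [0.614, 0.253, 0.167], [0.612, 0.244, 0.167], [0.603, 0.243, 0.167], [0.613, 0.249, 0.168]]
```

View pics/tube.png

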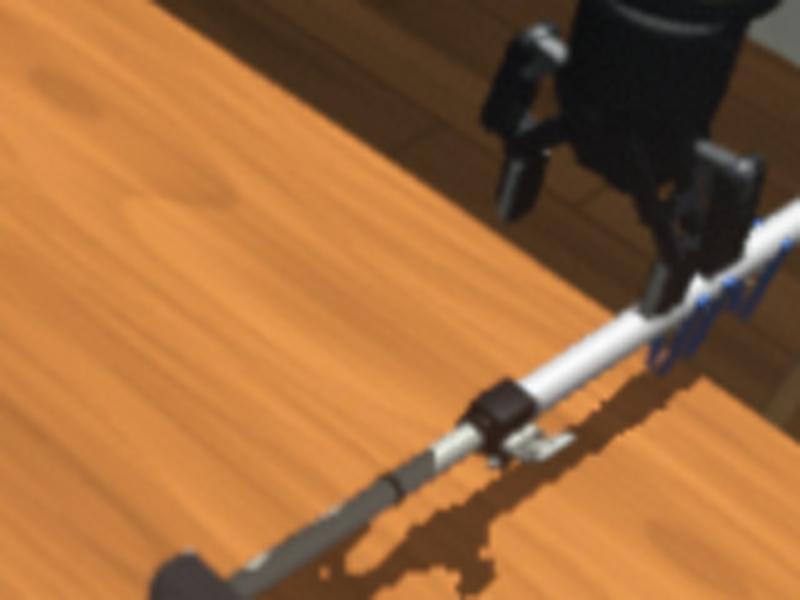

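The crop shows open fingers at (515,190) and (655,300), either side of the tube. The collar is at (503,410), the open lever at (545,440) and the ring at (397,487).

Call:
{"name": "arm_command", "arguments": {"targets": [[-1, -4, 20, 0.3, 0, 0], [0, 0, 30, 0, 0, 0], [0, 0, 25, 0, 0, 0], [0, 0, 14, 0, 0, 0], [0, 0, 0, 0, 0, 0]]}}

```text
clock: 10.1
position: [0.5599, 0.2496, 0.0321]
tool_rot: [3.14, -0.006, -0.045]
force: [-0.0, -0.6, 0.5]
grip_width: 0.0852
```

```bash
python3 go.py .558 .256 .022
```

```text
t 10.1 p [0.5599 0.2496 0.0321] rot [179.9   -0.32  -2.55] F [-0.  -0.6  0.5] w 0.0852 off-axis 2.2
shift mm [-2.3 -6.3 10.1] turn [ 0.1  -0.32 -0.55]
```

Call:
{"name": "arm_command", "arguments": {"targets": [[-2.2, -5, 5, 0, -0.3, -0.5], [0, 0, 5, 0, 0, 0], [0, 0, 0, 0, 0, 0]]}}

```text
clock: 10.4
position: [0.5591, 0.2547, 0.0236]
tool_rot: [3.141, -0.002, -0.036]
force: [0.5, 0.1, -0.5]
grip_width: 0.0854
```

```bash
python3 go.py .558 .256 .022
```

```text
t 10.4 p [0.5591 0.2547 0.0236] rot [ 1.7995e+02 -1.1000e-01 -2.0700e+00] F [ 0.5  0.1 -0.5] w 0.0854 off-axis 1.2
shift mm [-1.2 -1.3  1.6] turn [ 0.05 -0.11 -0.06]
```

Call:
{"name": "arm_command", "arguments": {"targets": [[-1.2, 0, 1.5, 0, 0, 0], [0, 0, 0, 0, 0, 0], [0, 0, 0, 0, 0, 0], [0, 0, 0, 0, 0, 0], [0, 0, 0, 0, 0, 0], [0, 0, 0, 0, 0, 0], [0, 0, 0, 0, 0, 0]], "grip": 0, "grip_force": 30}}

```text
clock: 11.1
position: [0.5586, 0.2553, 0.0238]
tool_rot: [-3.141, -0.004, -0.036]
force: [0.2, -0.0, -0.4]
grip_width: 0.0211
```

```bash
python3 go.py .558 .256 .022
```

```text
t 11.1 p [0.5586 0.2553 0.0238] rot [-179.98   -0.23   -2.05] F [ 0.2 -0.  -0.4] w 0.0211 off-axis 0.6
shift mm [-0.6 -0.7  1.8] turn [-0.02 -0.23 -0.04]
```

Call:
{"name": "arm_command", "arguments": {"targets": [[0, 8, 0, 0, 0, 0], [0, 12, 0, 0, 0, 0], [0, 12, 0, 0, 0, 0], [0, 10, 0, 0, 0, 0], [0, 4, 0, 0, 0, 0], [0, 0, 0, 0, 0, 0], [0, 0, 0, 0, 0, 0]]}}

```text
clock: 11.8
position: [0.5568, 0.2042, 0.0238]
tool_rot: [-3.141, -0.004, -0.037]
force: [-0.1, 1.1, -1.0]
grip_width: 0.0207
```

```bash
cat > meas.py <<'E'
from h import *
from scipy.ndimage import gaussian_filter1d
def half(ys,g,lo,hi,up):
    for i in range(len(ys)-1):
        if (g[i]-(lo+hi)/2)*(g[i+1]-(lo+hi)/2)<=0 and (g[i+1]>g[i])==up: return ys[i]+.00025
def run():
    for n,(a,b) in dict(scene=(.5496,.0328),top=(.5484,.0368)).items():
        f=bot.grab_frame(n)
        ys,g=edges(f,a,b,.10,.26,.070)
        print(n," ".join(f"{y*1000:.0f}:{v:.0f}" for y,v in zip(ys[46:220:3],g[46:220:3])))
if __name__=="__main__": run()
E
python3 meas.py; python3 go.py .558 .195 .022
```

```text
scene 123:87 125:85 126:81 128:75 129:68 131:62 132:62 134:68 135:75 137:81 138:84 140:86 141:85 143:85 144:83 146:77 147:66 149:54 150:43 152:37 153:34 155:33 156:32 158:31 159:31 161:31 162:31 164:31 165:31 167:31 168:30 170:30 171:31 173:31 174:31 176:30 177:30 179:30 180:31 182:32 183:35 185:45 186:73 188:117 189:168 191:211 192:235 194:244 195:247 197:248 198:248 200:248 201:248 203:248 204:248 206:246 207:246 209:245
top 123:70 125:65 126:59 128:52 129:47 131:46 132:50 134:58 135:63 137:67 138:70 140:72 141:71 143:68 144:63 146:56 147:46 149:36 150:25 152:17 153:12 155:9 156:9 158:8 159:8 161:9 162:10 164:10 165:10 167:10 168:9 170:10 171:10 173:11 174:10 176:10 177:9 179:11 180:19 182:35 183:60 185:91 186:124 188:154 189:178 191:195 192:207 194:214 195:216 197:210 198:196 200:172 201:140 203:103 204:68 206:39 207:21 209:10
t 11.9 p [0.5568 0.2043 0.0238] rot [-179.98   -0.23   -2.12] F [-0.4 -0.9 -0.5] w 0.021 off-axis 0.7
shift mm [1.5 9.2 1.8] turn [-0.02 -0.23 -0.12]
```

Run:
```python
from h import *
f0=None
f=bot.grab_frame("scene"); print("ring earlier",ray(f,341.4,176.4,.071), "ring px now",proj(f,[[.5536,.131,.071]]))
ims=[]
import pickle
pickle.dump(f,open("fs1.pkl","wb"))
for n in("scene","top"):
    f=bot.grab_frame(n); u,v=proj(f,[[.554,.15,.07]])[0].astype(int)
    im=cv2.resize(f["color"][v-18:v+18,u-50:u+50,::-1],None,fx=8,fy=8,interpolation=cv2.INTER_CUBIC)
    im=np.clip(im*1.8,0,255).astype(np.uint8); print(n,u-50,v-18)
    ims.append(im)
cv2.imwrite("pics/z1.png",np.vstack(ims))
```

```text
ring earlier [0.56112863 0.13300589 0.071     ] ring px now [[338.70918363 175.06290707]]
scene 293 153
top 116 147
```

View pics/z1.png

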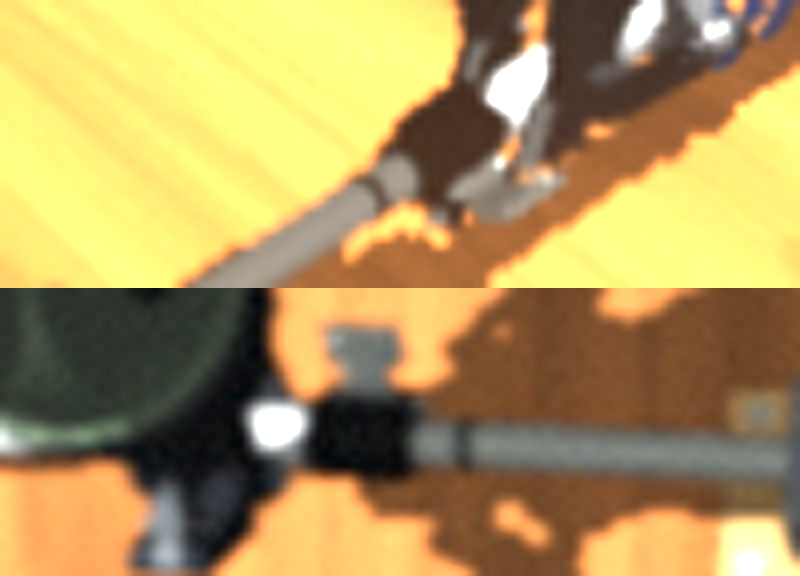

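Scene half: ring at (372,190), lip near (412,175). Top half: ring at (463,447), lip near (414,440). I'll check the lip edge with the depth profile.

```bash
python3 - <<'E'
from h import *
fs={n:[bot.grab_frame(n) for _ in range(4)] for n in("top","scene")}
import pickle; pickle.dump(fs,open("fs2.pkl","wb"))
for n,(a,b) in dict(scene=(.5496,.0328),top=(.5484,.0368)).items():
    f=dict(fs[n][0]); f["color"]=np.mean([q["color"] for q in fs[n]],0); 
    f["depth"]=np.median([q["depth"] for q in fs[n]],0)
    X=cloud(f)
    for w in (.0035,):
        m=(abs(X[...,0]-a-b*X[...,1])<w)&(X[...,2]>.06)&(X[...,1]>.118)&(X[...,1]<.2)
        P=X[m];g=f["color"][m].mean(1);o=P[:,1].argsort()
        print(n," ".join(f"{P[i,1]*1e3:.0f}/{P[i,2]*1e3:.0f}/{g[i]:.0f}" for i in o))
E
python3 - <<'E'
import sys; sys.path.insert(0,".")
from h import *
import pickle
F=pickle.load(open("f0.pkl","rb"))
for n,(a,b) in dict(scene=(.5496,.0328),top=(.5484,.0368)).items():
    f=F[n];X=cloud(f)
    m=(abs(X[...,0]-a-b*X[...,1])<.0035)&(X[...,2]>.06)&(X[...,1]>.185)&(X[...,1]<.245)
    P=X[m];g=f["color"][m].mean(1);o=P[:,1].argsort()
    print(n,"t0"," ".join(f"{P[i,1]*1e3:.0f}/{P[i,2]*1e3:.0f}/{g[i]:.0f}" for i in o))
E
```

```text
scene 118/69/86 118/71/87 119/71/85 121/71/85 121/70/89 122/72/87 123/71/83 126/70/81 126/69/86 128/70/70 129/72/54 130/71/54 132/71/53 132/70/55 134/70/71 135/70/77 136/70/85 137/70/80 139/368/17 139/388/17 139/367/17 139/382/17 139/385/17 139/390/18 139/390/17 139/388/17 139/370/17 139/376/17 139/362/18 139/386/16 139/366/18 139/368/17 139/376/16 139/372/17 139/385/16 140/353/17 140/391/17 140/363/17 140/364/17 140/394/18 140/69/85 140/379/17 140/374/17 140/365/17 140/374/17 140/382/17 140/352/16 140/359/18 140/380/17 140/363/17 140/392/18 140/390/17 140/355/17 140/379/16 140/377/16 140/360/17 140/383/17 140/381/18 140/386/17 140/355/17 140/383/18 140/378/17 140/375/17 140/392/17 140/371/16 140/354/17 140/372/17 140/372/17 140/394/18 140/358/17 140/377/16 140/384/17 141/395/18 141/388/17 141/360/17 141/353/17 141/368/17 141/386/16 141/356/16 141/397/19 141/392/17 141/375/17 141/394/18 141/350/16 141/396/18 141/350/16 141/357/16 141/349/16 141/348/14 141/348/16 141/392/18 141/369/18 141/383/16 141/396/18 141/347/15 142/398/19 142/401/19 142/353/17 142/345/14 142/345/14 142/397/19 14
[... 8031 characters left out ...]
27/76/54 229/78/47 230/78/69 231/75/51 231/77/69 231/79/135 239/74/210 240/72/198 241/74/240 243/75/230
top t0 186/69/173 186/70/159 188/73/160 189/71/172 192/71/123 192/69/167 192/68/152 193/75/124 195/69/140 197/71/73 197/70/87 197/70/57 199/76/23 199/73/41 200/71/29 201/75/18 203/72/16 204/77/18 205/74/15 206/79/20 206/79/17 207/73/18 209/78/20 209/77/23 211/79/24 211/79/21 214/78/24 214/78/22 214/78/19 218/75/28 218/76/22 220/79/22 220/76/26 220/77/22 223/79/23 223/77/26 223/75/27 225/78/29 226/76/21 226/75/23 228/79/32 229/76/25 229/75/27 230/80/60 231/77/58 232/74/53 234/75/124 235/74/123 238/74/158 238/71/180 239/70/186 240/76/204 240/75/177 240/74/215 243/73/220 244/73/182 244/71/208
```

Depth shows the collar's front step at y ≈ 148 mm and the ring centre at ≈ 130.8 mm, in both views. About 17 mm remain, so I'll slide 12 mm and re-measure the gap, avoiding long printouts.

Call:
{"name": "arm_command", "arguments": {"targets": [[0, 5, 0, 0, 0, 0], [0, 5, 0, 0, 0, 0], [0, 2, 0, 0, 0, 0], [0, 0, 0, 0, 0, 0], [0, 0, 0, 0, 0, 0]]}}

```text
clock: 12.95
position: [0.5563, 0.1919, 0.0238]
tool_rot: [-3.14, -0.004, -0.037]
force: [0.8, 0.4, -2.4]
grip_width: 0.0208
```

```bash
cat > meas.py <<'E'
from h import *
def run(N=3,lo=.118,hi=.146):
    for n,(a,b) in dict(scene=(.5496,.0328),top=(.5484,.0368)).items():
        fs=[bot.grab_frame(n) for _ in range(N)]; f=dict(fs[0]); f["color"]=np.mean([q["color"] for q in fs],0).astype(np.uint8)
        G=np.mean([profile(f,a,b,lo,hi,.070,dx)[1] for dx in(-.002,0,.002)],0); ys=np.arange(lo,hi,.0005)
        print(n," ".join(f"{y*1000:.0f}:{v:.0f}" for y,v in zip(ys[::2],G[::2])))
if __name__=="__main__": run()
E
python3 meas.py; python3 go.py .558 .185 .022
```

```text
scene 118:89 119:89 120:89 121:90 122:89 123:88 124:87 125:85 126:82 127:76 128:70 129:63 130:57 131:53 132:52 133:52 134:51 135:49 136:46 137:43 138:39 139:36 140:34 141:33 142:33 143:32 144:32 145:32
top 118:71 119:71 120:71 121:71 122:71 123:70 124:67 125:64 126:59 127:54 128:48 129:44 130:42 131:41 132:40 133:40 134:39 135:34 136:29 137:23 138:18 139:13 140:10 141:9 142:8 143:9 144:9 145:10
t 13.25 p [0.5564 0.1919 0.0238] rot [-179.92   -0.25   -2.1 ] F [ 0.7 -0.9 -2. ] w 0.0213 off-axis 0.7
shift mm [1.9 6.8 1.8] turn [-0.08 -0.25 -0.1 ]
```

Call:
{"name": "arm_command", "arguments": {"targets": [[0, 3, 0, 0, 0, 0], [0, 2, 0, 0, 0, 0], [0, 0, 0, 0, 0, 0], [0, 0, 0, 0, 0, 0]]}}

```text
clock: 13.65
position: [0.5562, 0.1868, 0.0238]
tool_rot: [-3.14, -0.005, -0.036]
force: [0.6, 1.1, -2.2]
grip_width: 0.0208
```

```bash
python3 meas.py; python3 go.py .558 .187 .022
python3 - <<'E'
from h import *
ims=[]
for n in("scene","top"):
    f=bot.grab_frame(n); u,v=proj(f,[[.554,.13,.07]])[0].astype(int)
    im=cv2.resize(f["color"][v-14:v+14,u-32:u+32,::-1],None,fx=10,fy=10,interpolation=cv2.INTER_CUBIC)
    ims.append(np.clip(im*2.2,0,255).astype(np.uint8))
cv2.imwrite("pics/z2.png",np.vstack(ims))
E
```

```text
scene 118:89 119:89 120:88 121:88 122:88 123:86 124:85 125:84 126:81 127:75 128:69 129:60 130:53 131:46 132:40 133:36 134:34 135:33 136:32 137:32 138:32 139:32 140:32 141:32 142:32 143:32 144:32 145:32
top 118:72 119:72 120:72 121:72 122:71 123:71 124:68 125:64 126:60 127:54 128:47 129:39 130:31 131:22 132:17 133:13 134:8 135:8 136:9 137:9 138:9 139:10 140:10 141:10 142:10 143:11 144:11 145:11
t 13.95 p [0.5562 0.1868 0.0238] rot [-179.91   -0.26   -2.08] F [ 0.8  0.3 -2.5] w 0.0211 off-axis 0.7
shift mm [ 1.8 -0.3  1.8] turn [-0.09 -0.26 -0.07]
```

View pics/z2.png

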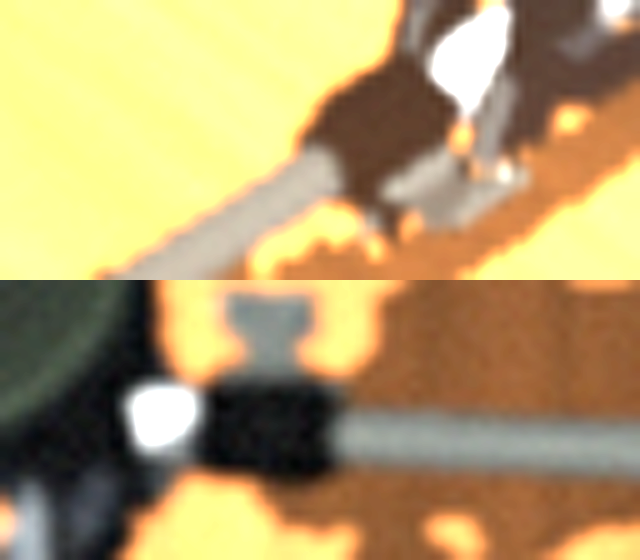

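The ring now merges with the collar's dark front at (335,170) in the scene half and (335,430) in the top half. I'll refine by integrating the profiles against the earlier frames, where the ring stood alone.

```bash
cat > fine.py <<'E'
from h import *
import pickle
def prof(fs,n,lo=.105,hi=.165):
    a,b=dict(scene=(.5496,.0328),top=(.5484,.0368))[n]
    ys=np.arange(lo,hi,.0005)*1e3
    G=[]
    for f in fs:
        G.append(np.mean([profile(f,a,b,lo,hi,.070,dx)[1][:len(ys)] for dx in(-.003,-.0015,0,.0015,.003)],0))
    return ys,np.mean(G,0)
fs2=pickle.load(open("fs2.pkl","rb"))
now={n:[bot.grab_frame(n) for _ in range(4)] for n in("scene","top")}
for n in now:
    ys,g2=prof(fs2[n],n); _,g=prof(now[n],n)
    k=(ys>107)&(ys<120); R2=g2[k].mean(); R=g[k].mean()
    c2=g2[(ys>156)].mean(); c=g[(ys>138)&(ys<146)].mean()
    w=(ys>121)&(ys<140.5); miss=(R2-g2[w]); m=miss.sum()*.5; rc=(miss*ys[w]).sum()/miss.sum()
    r2=R2-m/4
    w=(ys>=140.5)&(ys<156); L2=140.5+((g2[w]-c2)/(R2-c2)).sum()*.5
    E=rc-2
    w=(ys>=110)&(ys<140); A=((g[w]-c)).sum()*.5
    r=c+(r2-c2)*(R-c)/(R2-c2)
    # A=(R-c)*(E-110)+(r-c)*gexp
    print(n,"R",R2.round(1),R.round(1),"c",c2.round(1),c.round(1),"ring r",r2.round(1),"ring centre",rc.round(2),"lip before",L2.round(2),"-> by odometry lip-ring",(L2-17.4-rc).round(2),"dark start now",(110+A/(R-c)).round(2),"expected if lip on ring centre",(E+2*(r-c)/(R-c)).round(2))
E
python3 fine.py
```

```text
scene R 90.9 91.7 c 31.3 33.1 ring r 24.1 ring centre 131.36 lip before 147.4 -> by odometry lip-ring -1.36 dark start now 128.52 expected if lip on ring centre 129.12
top R 69.6 70.9 c 9.9 10.8 ring r 14.6 ring centre 130.21 lip before 147.68 -> by odometry lip-ring 0.07 dark start now 128.6 expected if lip on ring centre 128.37
```

Call:
{"name": "arm_command", "arguments": {"targets": [[0, -0.6, 0, 0, 0, 0], [0, 0, 0, 0, 0, 0]]}}

```text
clock: 14.65
position: [0.5562, 0.1872, 0.0238]
tool_rot: [-3.14, -0.004, -0.036]
force: [-0.3, 0.9, -0.9]
grip_width: 0.0211
```

Call:
{"name": "arm_command", "arguments": {"targets": [[0, 0, 0, 0, 0, 0], [0, 0, 0, 0, 0, 0], [0, 0, 0, 0, 0, 0], [0, 0, 0, 0, 0, 0], [0, 0, 0, 0, 0, 0]], "grip": 100}}

```text
clock: 15.15
position: [0.5562, 0.1874, 0.024]
tool_rot: [-3.14, -0.004, -0.036]
force: [-0.4, 0.1, -1.0]
grip_width: 0.0851
```

Call:
{"name": "arm_command", "arguments": {"targets": [[8, 0, 0, 0, 0, 0], [0, 0, 0, 0, 0, 0]]}}

```text
clock: 15.35
position: [0.5649, 0.1872, 0.0241]
tool_rot: [-3.14, -0.005, -0.036]
force: [-0.1, 0.5, -0.1]
grip_width: 0.0852
```

```bash
python3 fine.py; python3 go.py .563 .1515 .0238
```

```text
scene R 90.9 92.3 c 31.3 33.0 ring r 24.1 ring centre 131.36 lip before 147.4 -> by odometry lip-ring -1.36 dark start now 128.75 expected if lip on ring centre 129.12
top R 69.6 71.0 c 9.9 10.8 ring r 14.6 ring centre 130.21 lip before 147.68 -> by odometry lip-ring 0.07 dark start now 128.88 expected if lip on ring centre 128.37
t 15.75 p [0.5637 0.1874 0.024 ] rot [-179.9    -0.21   -2.06] F [-1.  -0.1 -0.1] w 0.0851 off-axis 8.1
shift mm [ 0.6 35.9  0.2] turn [-0.1  -0.21 -0.06]
```

Call:
{"name": "arm_command", "arguments": {"targets": [[0, 10, 0, 0, 0, 0], [0, 12, 0, 0, 0, 0], [0, 8, 0, 0, 0, 0], [0, 0, 0, 0, 0, 0]]}}

```text
clock: 16.15
position: [0.5623, 0.1538, 0.024]
tool_rot: [-3.141, -0.004, -0.037]
force: [0.9, 0.1, 0.1]
grip_width: 0.0856
```

```bash
python3 go.py .5587 .1515 .0238; python3 fine.py
```

```text
t 16.15 p [0.5623 0.1538 0.024 ] rot [-179.94   -0.21   -2.09] F [0.9 0.1 0.1] w 0.0856 off-axis 7.9
shift mm [-3.5  2.5  0.2] turn [-0.06 -0.21 -0.09]
scene R 90.9 92.5 c 31.3 42.2 ring r 24.1 ring centre 131.36 lip before 147.4 -> by odometry lip-ring -1.36 dark start now 126.71 expected if lip on ring centre 129.12
top R 69.6 73.6 c 9.9 22.7 ring r 14.6 ring centre 130.21 lip before 147.68 -> by odometry lip-ring 0.07 dark start now 126.69 expected if lip on ring centre 128.37
```

Call:
{"name": "arm_command", "arguments": {"targets": [[-3.5, 2.3, 0, 0, 0, 0], [0, 0, 0, 0, 0, 0]]}}

```text
clock: 16.75
position: [0.5582, 0.1542, 0.0237]
tool_rot: [-3.14, -0.003, -0.033]
force: [-0.3, -1.0, 0.4]
grip_width: 0.0851
```

```bash
python3 meas.py; python3 go.py .5587 .1515 .0238
python3 - <<'E'
from h import *
ims=[]
for n in("scene","top"):
    f=bot.grab_frame(n); u,v=proj(f,[[.556,.145,.07]])[0].astype(int)
    im=cv2.resize(f["color"][v-17:v+17,u-45:u+45,::-1],None,fx=8,fy=8,interpolation=cv2.INTER_CUBIC)
    ims.append(np.clip(im*1.8,0,255).astype(np.uint8))
cv2.imwrite("pics/z3.png",np.vstack(ims))
E
```

```text
scene 118:90 119:89 120:89 121:89 122:89 123:87 124:86 125:85 126:82 127:77 128:70 129:61 130:53 131:47 132:41 133:38 134:35 135:35 136:34 137:35 138:35 139:36 140:37 141:38 142:42 143:47 144:52 145:57
top 118:74 119:74 120:75 121:74 122:74 123:73 124:71 125:68 126:64 127:57 128:49 129:41 130:32 131:23 132:18 133:13 134:9 135:9 136:10 137:11 138:14 139:17 140:19 141:22 142:24 143:25 144:26 145:26
t 17.05 p [0.5588 0.1545 0.0238] rot [-179.89   -0.23   -1.91] F [ 0.  -0.4 -0.3] w 0.0856 off-axis 4.4
shift mm [0. 3. 0.] turn [-0.11 -0.23  0.1 ]
```

View pics/z3.png

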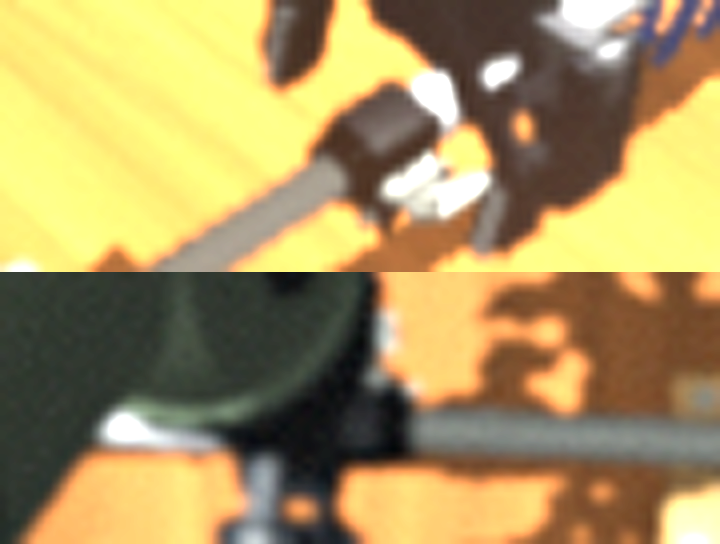

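The lip profile is unchanged. The scene half shows the back finger at (300,50) and the other finger outside the open lever at (485,235), with the lever at (440,185). Now I'll pinch.

Call:
{"name": "arm_command", "arguments": {"targets": [[0, 2.5, 0, 0, 0, 0], [0, 0, 0, 0, 0, 0], [0, 0, 0, 0, 0, 0], [0, 0, 0, 0, 0, 0]], "grip": 47, "grip_force": 40}}

```text
clock: 17.55
position: [0.5625, 0.1516, 0.0257]
tool_rot: [-3.138, -0.011, -0.034]
force: [-7.7, 0.6, 3.8]
grip_width: 0.0403
```

```bash
python3 meas.py; python3 go.py .5587 .1515 .0238
```

```text
scene 118:89 119:89 120:88 121:88 122:88 123:86 124:85 125:84 126:80 127:75 128:67 129:59 130:52 131:45 132:39 133:36 134:34 135:33 136:34 137:35 138:36 139:37 140:39 141:41 142:45 143:50 144:54 145:58
top 118:74 119:74 120:75 121:74 122:74 123:74 124:71 125:68 126:63 127:56 128:48 129:40 130:32 131:23 132:19 133:15 134:12 135:12 136:12 137:12 138:13 139:14 140:15 141:15 142:15 143:15 144:15 145:14
t 17.85 p [0.5623 0.1516 0.0253] rot [-179.83   -0.63   -1.95] F [-5.  -0.1  3.9] w 0.0403 off-axis 8.0
shift mm [-3.6  0.2  1.4] turn [-0.17 -0.63  0.06]
```

The back pad now touches the collar's back and the other pad is on the lever. I'll close fully while bringing the tool back toward centre.

Call:
{"name": "arm_command", "arguments": {"targets": [[-1.5, 0, 1, 0, -0.5, 0], [-1, 0, 0, 0, 0, 0], [-1, 0, 0, 0, 0, 0], [0, 0, 0, 0, 0, 0]], "grip": 0, "grip_force": 45}}

```text
clock: 18.25
position: [0.5586, 0.152, 0.0252]
tool_rot: [-3.138, -0.002, -0.034]
force: [-5.1, 0.8, 5.7]
grip_width: 0.0324
```

```bash
python3 meas.py; python3 go.py .5587 .1515 .0238
```

```text
scene 118:90 119:89 120:89 121:88 122:88 123:86 124:85 125:84 126:80 127:75 128:68 129:60 130:52 131:45 132:40 133:36 134:35 135:35 136:36 137:37 138:38 139:39 140:39 141:41 142:44 143:49 144:54 145:58
top 118:75 119:75 120:75 121:75 122:74 123:74 124:71 125:68 126:64 127:56 128:49 129:41 130:33 131:24 132:19 133:15 134:12 135:12 136:13 137:14 138:15 139:16 140:18 141:19 142:20 143:19 144:18 145:17
t 18.55 p [0.5586 0.152  0.0254] rot [-1.7978e+02 -1.0000e-01 -1.9400e+00] F [-0.6  0.6 -2.2] w 0.0324 off-axis 4.3
shift mm [0.1 0.5 1.6] turn [-0.22 -0.1   0.06]
```

Call:
{"name": "arm_command", "arguments": {"targets": [[0, 0, 0, 0, 0, 0], [0, 0, 0, 0, 0, 0], [0, 0, 0, 0, 0, 0], [0, 0, 0, 0, 0, 0]], "grip_force": 60}}

```text
clock: 18.95
position: [0.5583, 0.1519, 0.0253]
tool_rot: [-3.138, -0.001, -0.034]
force: [2.1, 0.3, 2.3]
grip_width: 0.0323
```

```bash
python3 go.py .5587 .1515 .0238
python3 - <<'E'
from h import *
import cov
f=bot.grab_frame("scene"); save(f,"end.png",(170,90,400,260),3.4)
X=cloud(f)
for y in(-.1125,.0077):
    xa=.549+.035*y;m=(abs(X[...,1]-y)<.009)&(abs(X[...,0]-xa)<.02)&(X[...,2]>.07)&(X[...,2]<.12)
    c=np.polyfit(X[m][:,0]-xa,X[m][:,2],1); print("cover slope",c.round(4))
E
```

```text
t 18.95 p [0.5583 0.1519 0.0253] rot [-1.7979e+02 -7.0000e-02 -1.9400e+00] F [2.1 0.3 2.3] w 0.0323 off-axis 4.0
shift mm [0.4 0.4 1.5] turn [-0.21 -0.07  0.07]
cover slope [-0.0232  0.0772]
cover slope [-0.0167  0.0769]
```

View pics/end.png

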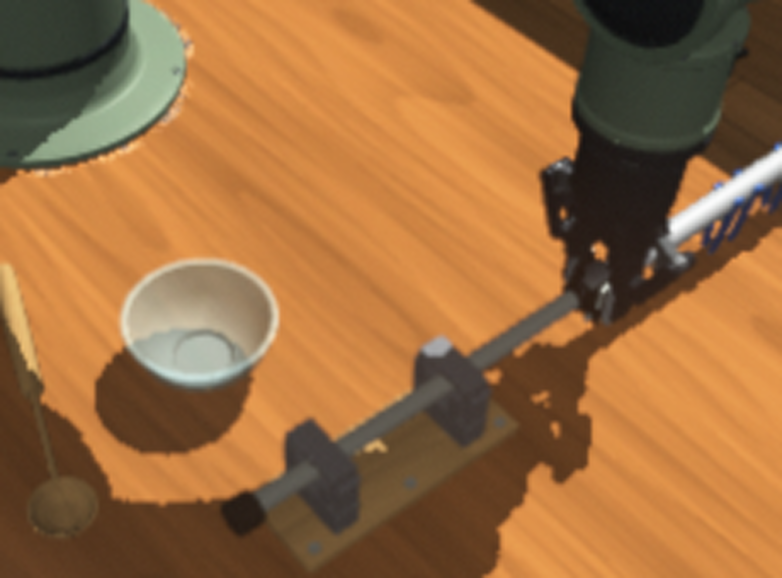

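The picture shows both covers flat, at (320,475) and (450,390), with the collar and upright lever pinched between the fingers at (600,290). The bowl and spoon haven't moved. Handing in.

Run:
```python
from workcell import bot
print(bot.job_done())
```

```text
the job is handed in; nothing more can be done
None
```

I pressed both covers shut, slid the tube in to the ring, and squeezed the cam lever shut. I handed the job in at about 19 s on the robot's clock, with the collar and lever still pinched at a 60 N grip setting.

**Covers:** On each, the push force rose to about 14 N, dropped as it clicked, then met a hard stop (20 to 29 N). Both measure level at 77 mm.

**Lip on ring:** The two views put the lip −1.4 mm (scene) and +0.1 mm (top) from the ring's centre. I then moved the tube about 0.5 mm outward to split the difference. A cruder estimate from the collar's outer end suggested about −2 mm, so I expect the lip to be within 1 to 2 mm. The ring itself can't be told apart from the collar in the final views. The lip's edge did not move while the lever was squeezed.

**Lever:** The fingers stopped at 32.3 mm and did not close further when I raised the grip from 45 to 60 N. Shut should be 33.5 mm, and the opening reads about 1 mm low (21 mm on the 22 mm tube), so this fits a fully shut lever. I did not tug the tube to test the lock.

**What disagreed:**
- The finger tips are about 36 mm farther back than the stated TCP offset says, so I set heights from the cameras and contact.
- The rod had crept about 4.5 mm inward since the first pictures. I measured the ring again afterwards and used that.

I touched nothing else. The last view shows the bowl and spoon in place, but the iron and peg are outside that crop and I did not check them again.

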